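Load-test a preloaded coil spring and sort it

ROBOT

A 7-joint arm with a two-finger parallel gripper is mounted at the origin on a cart in front of the work surface, level with it; the furniture and walls round the work are solid. World frame = base frame: x ahead of the robot, y to its left, z up, the work surface at z = 0. Lengths are in m, angles in rad, forces in N, time in s.
With the tool pointing down it reaches from about 0.4 to 0.85 m from the base axis. Payload 10.4 kg.
Tool frame: the origin (TCP) lies midway between the tips of the shut fingers; the grasp point (between the pads) lies 19 mm behind it (manip.pinch_z is the distance from the TCP to the grasp point, in m); y points along the fingers, x is the direction in which the jaws open and shut, and the axes are right-handed (so a half turn about y gives the same grasp; the last joint's range is limited). The gripper opens to 85 mm and grips with 20 to 120 N. Pads are 22 mm wide; open, the fingers measure 114 mm over their backs; the gripper's body (76 mm by 85 mm) begins 54 mm behind the grasp point. The pads swing forward as they close: fully open they stand 13 mm farther back than shut.
Start: joints at [1.218, 0.332, -0.065, 1.46, 0.022, 1.35, -0.088], TCP at [0.202, -0.591, 0.231] pointing down, gripper open.
Joint ranges: [-2.6, 2.6], [-0.5, 2.12], [-1.47, 1.34], [0.16, 2.42], [-1.27, 4.41], [0.06, 2.06], [-2.6, 2.6]. Speed limits (rad/s): [2.22, 2.22, 2.79, 2.79, 3.14, 3.14, 3.14].

INTERFACE

Orientations are given as a unit quaternion [x, y, z, w].
In Python, from workcell import manip gives the robot as it stands.
- The arm moves only by the shell command python3 -m pendant 'ROWS' [OPENING] [FORCE]. ROWS is a JSON object of lists of equal length, an entry for each row: "offset": the shift along the tool's x, y, z scaled (see below), a list of three; "turn": the turn, a rotation vector about the tool's x, y, z scaled (see below), a list of three. A call has 1 to 12 rows; each row is the pose to reach, as a shift and turn from the pose measured when the call began, along the tool's axes at that moment; what a row does not reach only later rows make up. The controller multiplies each number of a shift by 200 mm and each number of a turn by 45 degrees. A row lasts 1/8 s, in which the tool goes at most 62.5 mm and 10.7 degrees, less where a joint would pass 70% of its speed; a pose out of reach is approached as far as the arm can. A call with a number of a shift or a turn outside -1 to 1 is refused whole. A call with a gripper value outside its range is refused whole. OPENING is the opening in per cent of the stroke, from 0 (shut) to 100 (fully open), set as the call begins (- or left out, the last holds). The fingers move at their own pace and stop on an object; FORCE is the grip in N (left out, the last holds). Time passes only in rows, so rows that repeat a pose let the fingers close. It gives the time, the measured TCP pose, the force and the opening at its end, in the units of the state.
- manip.get_obs(): the state, without advancing time (a new reading comes with each control period).
- manip.camera(name): name is "side" or "top" or "wrist"; returns (picture, depth): 400x640x3 uint8, red, green, blue; 400x640 float32, m along the optical axis (not along the pixel's ray), 0 where there is no reading.
- manip.camera_model(name): a dict with "intrinsics" (3x3 intrinsics, pixels), "R" (3x3) and "t" (3): a world point X has camera coordinates R X + t; the wrist camera has in their place "tool_from_camera" (4x4, takes a point from camera to tool coordinates, whose origin is the TCP and whose axes are the tool frame's). Camera axes: x right, y down, z forward; pixel columns grow to the right and rows downward; lengths in m; the calibration is good to about 2 mm. A picture is of the moment at which its call begins: read the wrist's pose just before it. camera_model takes no time and is no camera call.
- manip.hand_in(): hands the job in, once; it reports no verdict.
The state is a dict: "clock": time; "joint_pos": joint angles; "joint_velocities": joint speeds; "tau": joint torques, N m; "position": TCP position; "ee_rot": TCP orientation; "ft_force": force on the tool from outside, world axes, zero at the start; "torque": the same for the moment, N m; "grip_width": opening from 0.0 (shut) to 1.0 (fully open).
Only numpy, scipy, OpenCV 4.12 (cv2) and the standard library are available. Lean on these libraries where they do the work, as an engineer would, in place of code of your own. Each camera call takes 0.05 s, during which the arm holds its last target. There are 200 camera calls.

TASK

Seat the spring cartridge upright in the round recess of the tester's load plate, then slowly push its cap straight down until the cap's top is level with the red top of the post beside it, hold it there for about a second and let it up again; push only on the cap, and do not press it noticeably past the post or slam anything. The red peak needle on the dial then keeps the load it took: stand the spring upright and gently in the green tray if the needle passed the black limit line into the green arc, or in the red tray if it stayed short in the red arc. Leave the other things on the worktop where they are.

Things in the scene. Friction and masses are not known exactly. Their poses are not given: they have to be found in the camera images.
- spring: spring cartridge, a coil spring between a dark steel foot (44 mm across, 10 mm high) and a bright cap; 70 mm high when free, 0.26 to 0.52 kg. Starts upright on the worktop. Origin: centre of the foot's underside; z up along its axis; round, so its yaw does not matter. The foot does not move against the origin
- spring_cap (a joint): how far the cap is pushed down toward the foot, m: 0 free (held by the preload), grows downward; at 0.018 the spring stands at its test height (cap top 52 mm over the foot's underside, level with the post's top); solid at 0.030. Spring rate 250 N/m on top of a preload that differs from start to start and cannot be seen: about 3 to 8 N to start moving, 7 to 12.5 N at test height
- cap_top (a point): centre of the flat top of the cap: a bright aluminium disc 40 mm across, 14 mm thick, its top 70 mm over the foot's underside when free. It can be gripped across its rim and carries the whole cartridge
- tester: spring tester, fixed: grey base 110x200x22 mm (x, y, z); origin at the centre of its underside, z up. The load plate's axis stands 45 mm to its -y side, the dial 52 mm to its +y side: black, 84 mm across, centre 50 mm up, tilted up and toward its -x side. The dial's highest point is 80 mm over the worktop
- load_plate: square steel plate 72x72x12 mm of the tester that sinks under load, about 0.67 mm per N (so 7 to 12 mm under the spring at test height; stop at 16 mm). Origin: centre of its underside, 44 mm over the worktop when unloaded; axes as the tester's
- seat (a point): centre of the floor of the round recess in the load plate: 47 mm across, 5 mm deep, with a small chamfer; the floor is 51 mm over the worktop when unloaded and sinks with the plate
- post_top (a point): centre of the top of the height post, 8 mm square with a red tip, fixed on the load plate 40 mm to the +y side (tester axes) of the recess's centre and sinking with it; its top is 52 mm over the recess's floor
- peak_needle (a joint): angle of the red peak needle, rad: 0 at the start (pointing left as seen from the robot), clockwise positive; the black load needle pushes it along and it stays at the greatest load. 0.115 rad per N on the plate, the cartridge's own weight (2.6 to 5 N) included. The black limit line stands at 1.57 (straight up); readings within 0.08 of it may go either way
- green_tray: green open tray for good springs, fixed, 104x104x26 mm outside, walls and floor 4 mm thick; origin at the centre of its underside, z up
- red_tray: red open tray for weak springs, same sizes and origin; the two trays may swap places
- pin_jar: glass jar with dark lid, green label, 44 mm across, 105 mm high; a bystander, origin at the centre of its underside
- flux_bottle: small amber dropper bottle, 33 mm across, 102 mm high; a bystander, origin at the centre of its underside
- square_jar: square glass jar lying on its side, 56x120x56 mm; a bystander, origin at the centre of its underside
- tape_measure: yellow and black pocket tape measure, 36x77x62 mm; a bystander, origin at the centre of its underside

How it is judged:
On the way, in this order (a step that is already met when the one before it is completed fails the run):
1. the spring stands seated in the plate's recess, its cap up (horizontal distance between spring and seat below 0.004 m and z of spring in the frame of seat between -0.003 and 0.0025 m and angle between spring's own z axis and vertical below 0.08 rad and value of joint spring_cap below 0.004 m), for 0.2 s.
2. the cap is pushed level with the post's top (within 1.8 mm) and held there 0.6 s, the spring seated (horizontal distance between spring and seat below 0.004 m and z of spring in the frame of seat between -0.003 and 0.0025 m and angle between spring's own z axis and vertical below 0.08 rad and value of joint spring_cap between 0.0162 and 0.0198 m), for 0.6 s.
At the end, for the whole second after the job is handed in: The spring stands upright (within 0.1 rad), released and at rest on the floor of the right tray, its axis within 40 mm of the tray's centre along each side: the green one if the peak needle is past the limit line (1.57 rad), the red one if short of it; within 0.08 rad of the line either tray counts (((x of spring in the frame of green_tray between -0.04 and 0.04 m and y of spring in the frame of green_tray between -0.04 and 0.04 m and z of spring in the frame of green_tray below 0.008 m and value of joint peak_needle above 1.49 rad) or (x of spring in the frame of red_tray between -0.04 and 0.04 m and y of spring in the frame of red_tray between -0.04 and 0.04 m and z of spring in the frame of red_tray below 0.008 m and value of joint peak_needle below 1.65 rad)) and angle between spring's own z axis and vertical below 0.1 rad and linear speed of spring below 0.02 m/s and value of joint spring_cap below 0.003 m); the robot touches nothing.
It fails at once if the cap pressed more than 4 mm past the post's top (value of joint spring_cap above 0.022 m).
It fails at once if the tester itself pushed with more than 5 N by the fingers (contact force between the fingers and tester above 5 N).
It fails at once if the spring pushed onto the load plate or into a tray with more than 22 N (contact force between spring and load_plate above 22 N or contact force between spring and green_tray above 22 N or contact force between spring and red_tray above 22 N).
It fails at once if the spring tipped over (angle between spring's own z axis and vertical above 0.7 rad).
It fails at once if a bystander moved more than 20 mm (distance of any of pin_jar, flux_bottle, square_jar, tape_measure from where it was at the start of the episode above 0.02 m).
It also fails if it takes over 69 s, if anything falls off the work surface, if the arm or the gripper's body presses on something with over 40 N, if the wrist force passes 120 N, or if a joint passes its speed limit or range.

## Working session

There is one attempt and no reset: what is moved stays moved. The work goes in short steps, Python scripts to look and compute and a shell command to move; the robot and the scene stay as the last step left them, time stands still between calls to the robot, and variables do not carry over. Pictures are saved under pics/ and viewed, about 8 in all and at most 12, crops included, and the job is handed in when it is done.

```bash
mkdir -p pics
python3 - <<'E'
from workcell import manip
import cv2,numpy as np
o=manip.get_obs();print(o)
for n in("top","side"):
    p,d=manip.camera(n);np.savez(f"pics/{n}.npz",p=p,d=d);cv2.imwrite(f"pics/{n}0.png",p[...,::-1])
    m=manip.camera_model(n);print(m)
print(manip.camera_model("wrist"),manip.pinch_z)
E
```

```text
{'clock': 0.0, 'joint_pos': array([ 1.21840454,  0.33286966, -0.06469657,  1.46097975,  0.02159396,
        1.34988184, -0.0884971 ]), 'joint_velocities': array([-1.68586050e-03,  7.29366823e-04, -5.46036768e-04, -6.98436511e-05,
       -2.21915409e-03,  1.54665020e-03,  1.76899885e-03]), 'tau': array([-3.12853138e-05, -6.25450087e+01,  4.93052183e-02, -3.91589999e+01,
        1.62690767e-02,  1.01172557e-02, -6.07309062e-05]), 'position': array([ 0.20227269, -0.59095431,  0.23049895]), 'ee_rot': array([-0.57501825,  0.41156476, -0.41070926,  0.57557481]), 'ft_force': array([-0.34439265, -0.27690262, -0.36139082]), 'torque': array([ 0.02877181,  0.01188651, -0.00452607]), 'grip_width': 0.9985919337303966}
{'intrinsics': array([[373.25255201,   0.        , 318.87906262],
       [  0.        , 373.25255201, 196.37477431],
       [  0.        ,   0.        ,   1.        ]]), 'R': array([[ 0.00186156, -0.99998393,  0.00535535],
       [-0.97633431, -0.00297562, -0.21624629],
       [ 0.21625875, -0.00482605, -0.97632416]]), 't': array([0.00472828, 0.59144015, 0.89016358])}
{'intrinsics':
[... 195 characters left out ...]
-0.02358898],
       [-0.16718857,  0.43920254, -0.88269424],
       [ 0.3605424 , -0.80604884, -0.46935535]]), 't': array([0.52493374, 0.19031231, 1.12255769])}
{'intrinsics': array([[277.97072329,   0.        , 323.00709157],
       [  0.        , 277.97072329, 197.67071342],
       [  0.        ,   0.        ,   1.        ]]), 'tool_from_camera': array([[ 9.99999000e-01,  1.01412143e-03, -9.85978658e-04,
         3.32591544e-04],
       [ 1.24991465e-03, -3.07307028e-01,  9.51609599e-01,
        -1.42296186e-01],
       [ 6.62049511e-04, -9.51609879e-01, -3.07307988e-01,
         7.97870264e-02],
       [ 0.00000000e+00,  0.00000000e+00,  0.00000000e+00,
         1.00000000e+00]])} 0.0187
```

View pics/top0.png

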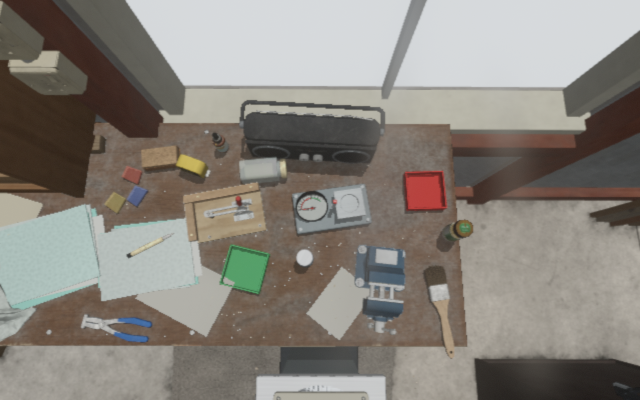

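View pics/side0.png

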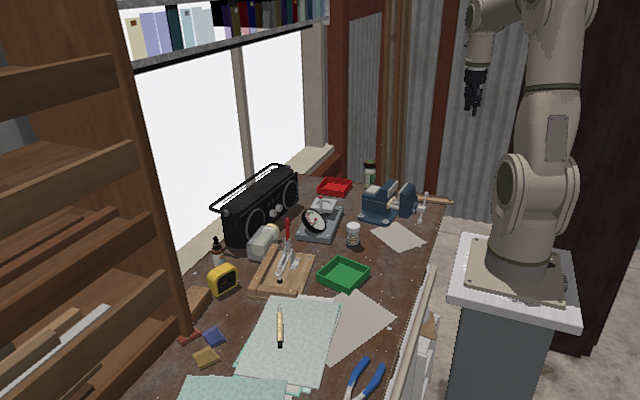

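Top view: spring cap near (304,258), recess near (348,204), dial (312,207), green tray (245,270), red tray (425,191), vise (385,275). Enlarging for exact pixels.

```bash
cat > h.py <<'E'
from workcell import manip
import cv2,numpy as np
from scipy.spatial.transform import Rotation as Ro
def world(n,uv,z=None,d=None,m=None):
    m=m or manip.camera_model(n);K,R,t=m["intrinsics"],m["R"],m["t"]
    r=np.linalg.solve(K,[uv[0],uv[1],1.]);C=-R.T@t;w=R.T@r
    return C+w*((z-C[2])/w[2] if z is not None else d)
def wristm(o):
    m=manip.camera_model("wrist");T=np.eye(4);T[:3,:3]=Ro.from_quat(o["ee_rot"]).as_matrix();T[:3,3]=o["position"]
    W=np.linalg.inv(T@m["tool_from_camera"]);return dict(intrinsics=m["intrinsics"],R=W[:3,:3],t=W[:3,3])
def togo(p,o=None,yaw=None):
    "offset numbers (tool axes, /0.2) to put TCP at p; yaw: wanted tool-x heading"
    o=o or manip.get_obs();R=Ro.from_quat(o["ee_rot"]).as_matrix()
    print("off",np.round(R.T@(np.array(p)-o["position"])/.2,4))
    if yaw is not None:
        x=np.array([np.cos(yaw),np.sin(yaw),0]);y=np.array([0,0,-1.]);D=np.c_[x,y,np.cross(x,y)]
        print("turn",np.round(Ro.from_matrix(R.T@D).as_rotvec()/(np.pi/4),4))
E
python3 - <<'E'
from h import *
f=np.load("pics/top.npz");p,d=f["p"],f["d"]
c=p[170:300,210:410];cv2.imwrite("pics/crop1.png",cv2.resize(c,None,fx=4,fy=4,interpolation=cv2.INTER_CUBIC)[...,::-1])
v,u=np.mgrid[0:400,0:640]
m=manip.camera_model("top");K,R,t=m["intrinsics"],m["R"],m["t"]
P=(np.stack([(u-K[0,2])/K[0,0]*d,(v-K[1,2])/K[1,1]*d,d],-1)-t)@R
np.save("pics/P.npy",P)
h=p.astype(int)
for n,M in(("green",(h[...,1]>h[...,0]*1.6)&(h[...,1]>h[...,2]*1.5)&(u>215)&(u<275)&(v>240)&(v<300)),("red",(h[...,0]>2.2*h[...,1])&(u>395)&(u<455)&(v>165)&(v<220))):
    q=P[M];q=q[(q[:,2]>.0)&(q[:,2]<.04)];print(n,len(q),cv2.minAreaRect(q[:,:2].astype(np.float32)),np.percentile(q[:,2],[5,95]))
for n,(a,b,c_,e,lo,hi) in dict(spring=(285,322,240,280,.06,.08),plate=(325,375,185,225,.05,.062),base=(285,375,180,240,.012,.028)).items():
    q=P[c_:e,a:b].reshape(-1,3);q=q[(q[:,2]>lo)&(q[:,2]<hi)];print(n,len(q),q.mean(0),cv2.minAreaRect(q[:,:2].astype(np.float32)))
for uv in((193,165),(220,143),(262,170),(459,230),(385,258),(385,290),(242,200)):print(uv,P[uv[1],uv[0]])
# obstacle heights
for x in np.arange(.3,.8,.05):print(round(x,2),[int(1000*np.nanmax(np.r_[0,P[(abs(P[...,0]-x)<.025)&(abs(P[...,1]-y)<.025)&(d>0)][:,2]])) for y in np.arange(.3,-.45,-.05)])
E
```

```text
green 1206 ((0.41114863753318787, 0.19652916491031647), (0.10166892409324646, 0.10254701972007751), 76.81623077392578) [0.00177062 0.02652865]
red 1438 ((0.6194210648536682, -0.278697669506073), (0.10369036346673965, 0.10381116718053818), 1.7555265426635742) [0.00140624 0.02618341]
spring 206 [0.43676822 0.04321527 0.07016347] ((0.4365867078304291, 0.04368958622217178), (0.0365397110581398, 0.03690051659941673), 0.20177464187145233)
plate 728 [ 0.57609684 -0.0691852   0.0550494 ] ((0.5750574469566345, -0.05844104290008545), (0.0729457437992096, 0.09739559888839722), 7.861604690551758)
base 1463 [ 0.55648167 -0.02770722  0.0219351 ] ((0.5702435374259949, -0.026433907449245453), (0.11081388592720032, 0.2002871185541153), 8.51409912109375)
(193, 165) [0.67490651 0.334823   0.06190591]
(220, 143) [0.73609268 0.26820025 0.06137405]
(262, 170) [0.66346438 0.15521953 0.05680094]
(459, 230) [ 0.50067983 -0.33062378  0.10525042]
(385, 258) [ 0.43438999 -0.15214053  0.09414624]
(385, 290) [ 0.35773906 -0.1646948   0.00813202]
(242, 200) [0.59154018 0.21210953 0.01639428]
0.3 [7, 8, 5, 5, 5, 8, 7, 6, 120, 124, 124, 4, 18, 4, 0]
0.35 [26, 28, 29, 32, 5, 7, 5, 7, 125, 125, 125, 17, 19, 12, 0]
0.4 [30, 29, 10, 30, 6, 73, 6, 7, 124, 126, 124, 20, 21, 5, 0]
0.45 [27, 31, 29, 29, 5, 75, 12, 5, 91, 100, 98, 4, 4, 5, 0]
0.5 [39, 21, 21, 20, 5, 27, 26, 26, 23, 6, 6, 6, 109, 109, 0]
0.55 [64, 54, 152, 21, 5, 67, 59, 106, 60, 25, 5, 28, 28, 107, 0]
0.6 [43, 42, 58, 42, 23, 79, 81, 60, 60, 20, 4, 29, 8, 29, 0]
0.65 [61, 36, 63, 59, 59, 6, 6, 25, 27, 5, 5, 30, 27, 29, 0]
0.7 [62, 5, 130, 131, 132, 133, 133, 132, 133, 130, 5, 6, 4, 5, 0]
0.75 [103, 99, 138, 134, 133, 133, 133, 133, 133, 139, 5, 4, 5, 4, 0]
```

View pics/crop1.png

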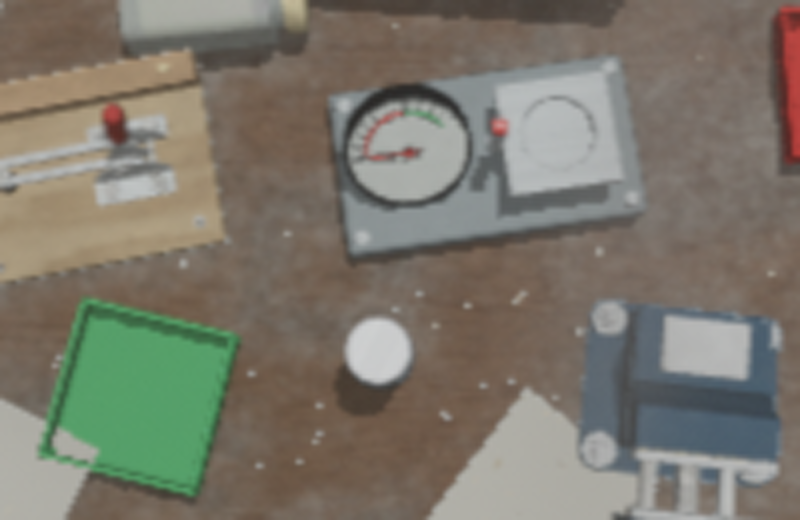

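Crop: cap centre ≈ crop (379,351) → px (304.6,257.6); recess ≈ (559,133) → (349.6,203.1); post tip (500,127) → (334.9,201.6). Tester yaw ≈ +8.5°. Moving off while working out the rest.

```bash
python3 -m pendant '{"offset":[[-0.2,0,0.15],[-0.5,0,0.4],[-0.8,0,0.65],[-1,0,0.8],[-1,0,0.8],[-1,0,0.8]],"turn":[[0,-0.2,0],[0,-0.4,0],[0,-0.6,0],[0,-0.8,0],[0,-0.8,0],[0,-0.8,0]]}' 100
python3 - <<'E'
from h import *
print("cap",world("top",(304.5,257.5),z=.07),"rec",world("top",(349.5,203),z=.056),"post",world("top",(334.8,201.5),z=.103))
f=np.load("pics/top.npz");P=np.load("pics/P.npy")
q=P[180:240,325:375].reshape(-1,3);q=q[(abs(q[:,2]-.056)<.002)]
a=np.radians(8.5);l=(q[:,:2]-[.577,-.071])@np.array([[np.cos(a),-np.sin(a)],[np.sin(a),np.cos(a)]]);q=q[(abs(l)<.042).all(1)]
print("plate",cv2.minAreaRect(q[:,:2].astype(np.float32)))
togo([.437,.0435,.2],yaw=a)
E
```

```text
clock: 0.85
position: [0.2892, -0.3494, 0.231]
ee_rot: [-0.674, 0.213, -0.213, 0.674]
ft_force: [-0.2, -0.6, 0.2]
grip_width: 0.998
cap [0.4364997  0.04120481 0.07      ] rec [ 0.57613357 -0.0726927   0.056     ] post [ 0.57022081 -0.03260598  0.103     ]
plate ((0.5766406059265137, -0.07076534628868103), (0.07249335199594498, 0.0717686116695404), 8.658370018005371)
off [-0.5237  0.1558  2.0326]
turn [-6.000e-04 -9.682e-01 -8.000e-04]
```

```bash
python3 -m pendant '{"offset":[[-0.06,0,0.25],[-0.15,0,0.5],[-0.22,0,0.75],[-0.26,0,1],[-0.26,0,1],[-0.26,0,1]],"turn":[[0,-0.2,0],[0,-0.4,0],[0,-0.6,0],[0,-0.8,0],[0,-0.97,0],[0,-0.97,0]]}'
python3 - <<'E'
from h import *
togo([.4365,.0425,.15],yaw=np.radians(8.5))
E
```

```text
clock: 1.6
position: [0.3616, -0.1571, 0.231]
ee_rot: [-0.705, -0.052, 0.052, 0.706]
ft_force: [-0.8, 0.2, 0.1]
grip_width: 1.001
off [0.5169 0.4059 0.9317]
turn [-0.0013 -0.0018 -0.0004]
```

```bash
python3 -m pendant '{"offset":[[0.15,0,0.25],[0.3,0.1,0.5],[0.42,0.2,0.75],[0.52,0.3,0.93],[0.52,0.36,0.93],[0.52,0.4,0.93],[0.52,0.4,0.93]],"turn":[[0,0,0],[0,0,0],[0,0,0],[0,0,0],[0,0,0],[0,0,0],[0,0,0]]}'
python3 - <<'E'
from h import *
o=manip.get_obs();p,d=manip.camera("wrist");np.savez("pics/w1.npz",p=p,d=d)
cv2.imwrite("pics/w1.png",p[...,::-1])
m=wristm(o);K,R,t=m["intrinsics"],m["R"],m["t"];v,u=np.mgrid[0:400,0:640]
P=(np.stack([(u-K[0,2])/K[0,0]*d,(v-K[1,2])/K[1,1]*d,d],-1)-t)@R
q=P[(d>0)&(abs(P[...,2]-.07)<.003)&(np.hypot(P[...,0]-.4365,P[...,1]-.0425)<.035)]
print(len(q),cv2.minEnclosingCircle(q[:,:2].astype(np.float32)),q.mean(0))
togo([.4365,.0425,.042],yaw=np.radians(8.5))
E
```

```text
clock: 2.48
position: [0.437, 0.0405, 0.1508]
ee_rot: [-0.705, -0.05, 0.051, 0.706]
ft_force: [0.7, 0.6, -0.1]
grip_width: 1.0
1602 ((0.4372311532497406, 0.04247241094708443), 0.020112261176109314) [0.43700154 0.04301823 0.06951699]
off [-0.0022  0.5466  0.0084]
turn [-0.0011 -0.0062 -0.0006]
```

View pics/w1.png

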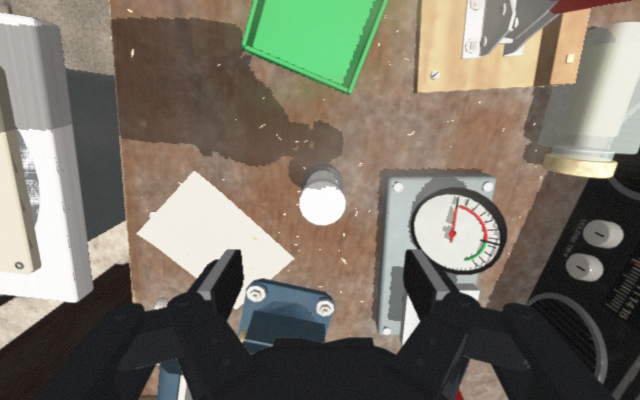

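Wrist view: cap at (322,205), centred between the jaws in x; the depth fit gives (0.437,0.0427), radius 20 mm, height 69.5 mm as it must be. Descend and grip.

```bash
python3 -m pendant '{"offset":[[0,0.12,0.011],[0,0.25,0.011],[0,0.38,0.011],[0,0.48,0.011],[0,0.54,0.011],[0,0.545,0.011],[0,0.545,0.011]],"turn":[[0,0,0],[0,0,0],[0,0,0],[0,0,0],[0,0,0],[0,0,0],[0,0,0]]}'
python3 -m pendant '{"offset":[[0,0,0],[0,0,0],[0,0,0],[0,0,0],[0,0,0],[0,0,0],[0,0,0],[0,0,0]],"turn":[[0,0,0],[0,0,0],[0,0,0],[0,0,0],[0,0,0],[0,0,0],[0,0,0],[0,0,0]]}' 30 30
```

```text
clock: 3.4
position: [0.4374, 0.043, 0.043]
ee_rot: [-0.705, -0.051, 0.05, 0.706]
ft_force: [-0.3, 0.3, 0.4]
grip_width: 1.001
clock: 4.4
position: [0.4374, 0.0429, 0.0433]
ee_rot: [-0.705, -0.051, 0.05, 0.705]
ft_force: [-2.1, -1.7, 5.8]
grip_width: 0.45
```

```bash
python3 -m pendant '{"offset":[[0,-0.08,0],[0,-0.25,0],[0,-0.42,0],[0,-0.6,0],[0,-0.73,0],[0,-0.73,0],[0,-0.73,0]],"turn":[[0,0,0],[0,0,0],[0,0,0],[0,0,0],[0,0,0],[0,0,0],[0,0,0]]}'
python3 - <<'E'
from h import *
o=manip.get_obs();print(o["position"]);togo([.5765,-.0717,.16],o,yaw=np.radians(8.6))
E
```

```text
clock: 5.28
position: [0.4367, 0.0428, 0.1883]
ee_rot: [-0.705, -0.05, 0.051, 0.705]
ft_force: [-0.1, -0.4, -4.8]
grip_width: 0.446
[0.4366844  0.04278862 0.18833918]
off [ 0.6104  0.141  -0.6664]
turn [-0.0004 -0.0088 -0.001 ]
```

Gripped, ~4.8 N weight. Carry over the recess, staying high.

```bash
python3 -m pendant '{"offset":[[0.08,0,-0.09],[0.22,0,-0.24],[0.38,0,-0.42],[0.52,0,-0.57],[0.59,0,-0.645],[0.61,0.07,-0.666],[0.61,0.14,-0.666],[0.61,0.14,-0.666],[0.61,0.14,-0.666]],"turn":[[0,0,0],[0,0,0],[0,0,0],[0,0,0],[0,0,0],[0,0,0],[0,0,0],[0,0,0],[0,0,0]]}'
python3 - <<'E'
from h import *
o=manip.get_obs();print(o["position"]);p,d=manip.camera("wrist");np.savez("pics/w2.npz",p=p,d=d)
cv2.imwrite("pics/w2.png",cv2.resize(p[80:380,160:560],None,fx=2,fy=2)[...,::-1])
m=wristm(o);K,R,t=m["intrinsics"],m["R"],m["t"];v,u=np.mgrid[0:400,0:640]
P=(np.stack([(u-K[0,2])/K[0,0]*d,(v-K[1,2])/K[1,1]*d,d],-1)-t)@R
for n,h,r in(("cap",o["position"][2]+.0267,.003),("post",.102,.003),("plate",.056,.0015)):
    q=P[(d>0)&(abs(P[...,2]-h)<r)&(np.hypot(P[...,0]-.5765,P[...,1]+.0717)<.06)]
    if len(q)>10:print(n,len(q),q.mean(0),cv2.minAreaRect(q[:,:2].astype(np.float32)),cv2.minEnclosingCircle(q[:,:2].astype(np.float32)))
E
```

```text
clock: 6.4
position: [0.5761, -0.071, 0.1604]
ee_rot: [-0.705, -0.051, 0.051, 0.705]
ft_force: [0.2, 0.6, -3.2]
grip_width: 0.448
[ 0.57612468 -0.07103625  0.16042857]
cap 4995 [ 0.57715058 -0.06949225  0.18680844] ((0.5786241888999939, -0.06628046184778214), (0.05244909226894379, 0.04583987966179848), 45.070980072021484) ((0.5764110684394836, -0.06393188238143921), 0.03278186172246933)
post 155 [ 0.57106197 -0.03211427  0.10245621] ((0.5711156725883484, -0.03221336752176285), (0.008090509101748466, 0.008731512352824211), 8.180584907531738) ((0.5711221694946289, -0.03249796852469444), 0.005793106742203236)
plate 2476 [ 0.57600128 -0.0585868   0.05562348] ((0.5752148628234863, -0.06048303470015526), (0.07218111306428909, 0.09535881876945496), 8.687790870666504) ((0.5754337310791016, -0.06611078977584839), 0.05429799109697342)
```

View pics/w2.png

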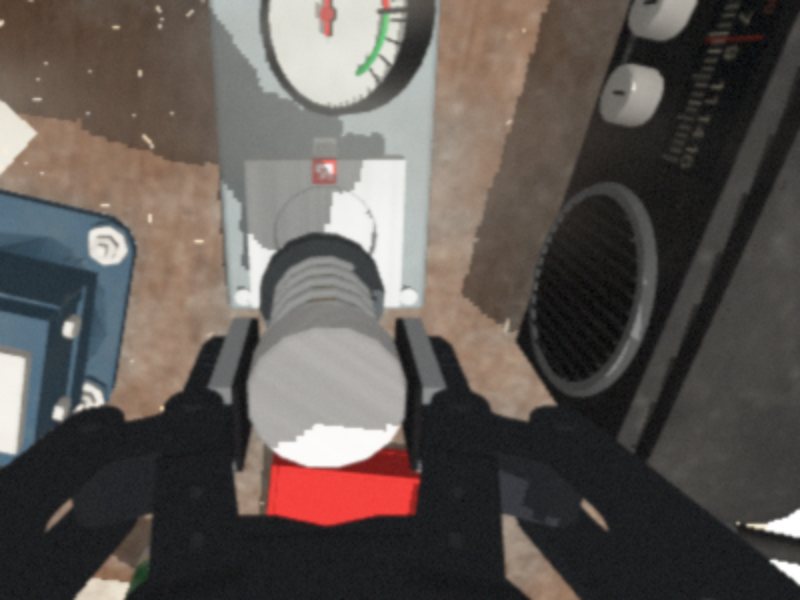

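Wrist view: post tip at crop (325,170), recess circle centred at x≈325 crop, foot spanning 261–384, cap 250–407: all aligned in x. Checking centres in world.

Run:
```python
from h import *
o=manip.get_obs();m=wristm(o);z=o["position"][2]
f=lambda c,z:world("wrist",(160+c[0]/2,80+c[1]/2),z=z,m=m)
print("cap L/R",f((249,385),z+.0267),f((407,385),z+.0267),"bot",f((328,467),z+.0267))
print("foot top L/R",f((261,290),z-.0333),f((384,290),z-.0333),"front",f((322,234),z-.0333))
print("rec L/R",f((275,232),.056),f((377,232),.056),"front",f((325,185),.056))
```

```text
cap L/R [ 0.55861062 -0.06980157  0.1874483 ] [ 0.59600786 -0.064364    0.1874483 ] bot [ 0.58076202 -0.09063194  0.1874483 ]
foot top L/R [ 0.55500544 -0.07174366  0.1274483 ] [ 0.59671593 -0.06567721  0.1274483 ] front [ 0.57283362 -0.04879303  0.1274483 ]
rec L/R [ 0.55378919 -0.07364441  0.056     ] [ 0.60082056 -0.06680299  0.056     ] front [ 0.57363629 -0.04816633  0.056     ]
```

Offset needed: about +1 mm tool x, −0.9 mm tool z. Descend to just above the rim.

```bash
python3 -m pendant '{"offset":[[0.005,0.05,-0.0045],[0.005,0.12,-0.0045],[0.005,0.19,-0.0045],[0.005,0.25,-0.0045],[0.005,0.285,-0.0045],[0.005,0.285,-0.0045],[0.005,0.285,-0.0045]],"turn":[[0,0,0],[0,0,0],[0,0,0],[0,0,0],[0,0,0],[0,0,0],[0,0,0]]}'
python3 - <<'E'
from h import *
o=manip.get_obs();print(o["position"],o["ft_force"]);togo([.5771,-.0717,.0955],o,yaw=np.radians(8.6))
E
```

```text
clock: 7.32
position: [0.5778, -0.0719, 0.1042]
ee_rot: [0.705, 0.051, -0.051, -0.705]
ft_force: [1.3, 0.8, -4.4]
grip_width: 0.447
[ 0.57784753 -0.07191461  0.10419234] [ 1.27612468  0.79736155 -4.42450091]
off [-0.0036  0.0435  0.0016]
turn [ 0.0004 -0.008   0.0008]
```

```bash
python3 -m pendant '{"offset":[[-0.0025,0.01,0],[-0.0025,0.02,0],[-0.0025,0.03,0],[-0.0025,0.038,0],[-0.0025,0.043,0],[-0.0025,0.046,0],[-0.0025,0.046,0],[-0.0025,0.046,0]],"turn":[[0,0,0],[0,0,0],[0,0,0],[0,0,0],[0,0,0],[0,0,0],[0,0,0],[0,0,0]]}'
```

```text
clock: 8.32
position: [0.5774, -0.072, 0.0951]
ee_rot: [0.705, 0.051, -0.051, -0.705]
ft_force: [0.2, -0.7, -4.4]
grip_width: 0.447
```

Foot is inside the recess, below the rim, without contact. Lower onto the floor.

```bash
python3 -m pendant '{"offset":[[0,0.005,0],[0,0.01,0],[0,0.014,0],[0,0.017,0],[0,0.019,0],[0,0.019,0],[0,0.019,0]],"turn":[[0,0,0],[0,0,0],[0,0,0],[0,0,0],[0,0,0],[0,0,0],[0,0,0]]}'
```

```text
clock: 9.2
position: [0.5775, -0.072, 0.0914]
ee_rot: [0.705, 0.051, -0.05, -0.705]
ft_force: [-0.7, 0.2, 0.3]
grip_width: 0.444
```

```bash
python3 -m pendant '{"offset":[[0,0,0],[0,0,0],[0,0,0],[0,0,0]],"turn":[[0,0,0],[0,0,0],[0,0,0],[0,0,0]]}' 75
python3 -m pendant '{"offset":[[0,-0.05,0],[0,-0.12,0],[0,-0.2,0],[0,-0.25,0],[0,-0.25,0]],"turn":[[0,0,0],[0,0,0],[0,0,0],[0,0,0],[0,0,0]]}'
python3 -m pendant '{"offset":[[0,0,0],[0,0,0],[0,0,0],[0,0,0],[0,0,0],[0,0,0]],"turn":[[0,0,0],[0,0,0],[0,0,0],[0,0,0],[0,0,0],[0,0,0]]}' 0
python3 - <<'E'
from h import *
o=manip.get_obs();print(o["position"],o["ft_force"]);p,d=manip.camera("wrist");np.savez("pics/w3.npz",p=p,d=d)
m=wristm(o);K,R,t=m["intrinsics"],m["R"],m["t"];v,u=np.mgrid[0:400,0:640]
P=(np.stack([(u-K[0,2])/K[0,0]*d,(v-K[1,2])/K[1,1]*d,d],-1)-t)@R
for n,h,r,c in(("cap",.118,.003,(.5771,-.0717)),("post",.1,.004,(.571,-.032))):
    q=P[(d>0)&(abs(P[...,2]-h)<r)&(np.hypot(P[...,0]-c[0],P[...,1]-c[1])<.028)]
    print(n,len(q),np.median(q,0),cv2.minAreaRect(q[:,:2].astype(np.float32)))
s,_=manip.camera("wrist");cv2.imwrite("pics/w3.png",cv2.resize(s[60:360,120:520],None,fx=2,fy=2)[...,::-1])
togo([.5771,-.0717,.121],o,yaw=np.radians(8.6))
E
```

```text
clock: 9.7
position: [0.5776, -0.072, 0.0914]
ee_rot: [0.705, 0.051, -0.05, -0.705]
ft_force: [-0.3, 0.5, -0.2]
grip_width: 0.753
clock: 10.32
position: [0.578, -0.0721, 0.1425]
ee_rot: [0.706, 0.052, -0.05, -0.705]
ft_force: [-0.2, -0.6, -0.3]
grip_width: 0.748
clock: 11.08
position: [0.578, -0.072, 0.1425]
ee_rot: [0.706, 0.052, -0.05, -0.705]
ft_force: [0.4, -0.1, -0.2]
grip_width: -0.004
[ 0.57802551 -0.07203904  0.14246156] [ 0.36133721 -0.08746903 -0.18009623]
cap 1867 [ 0.57487879 -0.06712231  0.117818  ] ((0.5759224891662598, -0.06815078854560852), (0.03905866667628288, 0.030060864984989166), 13.855435371398926)
post 183 [ 0.57067614 -0.03223848  0.0998831 ] ((0.5688838362693787, -0.04250463843345642), (0.017354434356093407, 0.027818957343697548), 14.275622367858887)
off [-0.0046  0.1073  0.0025]
turn [ 0.0014 -0.0081  0.0033]
```

View pics/w3.png

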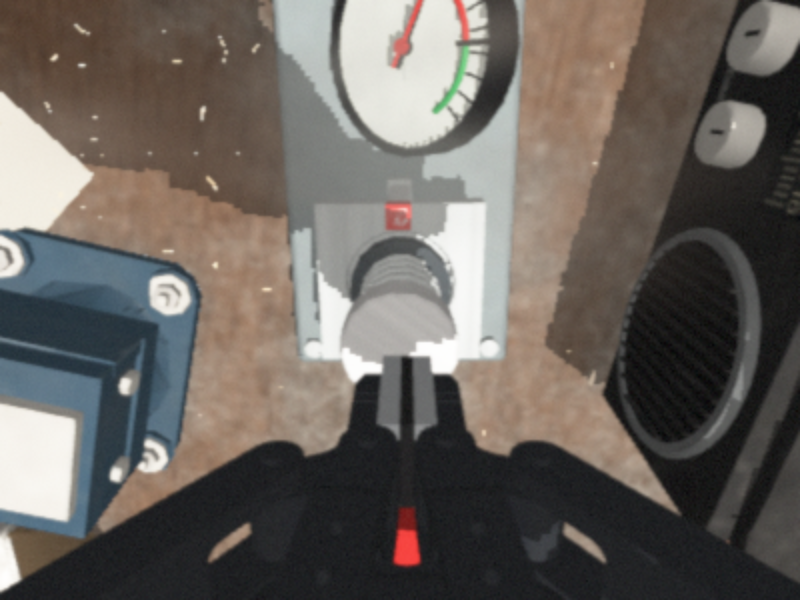

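Spring seated upright in the recess (cap (400,330) crop; cap 117.8 mm, post 99.9 mm). Fingers shut, approach the cap slowly.

```bash
python3 -m pendant '{"offset":[[-0.004,0.03,0.002],[-0.004,0.06,0.002],[-0.004,0.085,0.002],[-0.004,0.1,0.002],[-0.004,0.11,0.002],[-0.004,0.11,0.002],[-0.004,0.11,0.002]],"turn":[[0,0,0],[0,0,0],[0,0,0],[0,0,0],[0,0,0],[0,0,0],[0,0,0]]}'
python3 -m pendant '{"offset":[[0,0.005,0],[0,0.01,0],[0,0.015,0],[0,0.02,0],[0,0.025,0],[0,0.03,0],[0,0.03,0],[0,0.03,0]],"turn":[[0,0,0],[0,0,0],[0,0,0],[0,0,0],[0,0,0],[0,0,0],[0,0,0],[0,0,0]]}'
```

```text
clock: 12.05
position: [0.5773, -0.0717, 0.1207]
ee_rot: [0.706, 0.052, -0.05, -0.705]
ft_force: [-0.7, 1.1, 1.0]
grip_width: -0.001
clock: 13.05
position: [0.5775, -0.0717, 0.1149]
ee_rot: [0.706, 0.052, -0.05, -0.705]
ft_force: [-1.7, 0.3, 5.1]
grip_width: 0.003
```

```bash
python3 -c "
from h import *
o=manip.get_obs();print(o['position'],o['ft_force'],o['torque'])"
```

```text
[ 0.57751624 -0.07173738  0.11494047] [-1.7342231   0.29065993  5.09505419] [ 0.00907499  0.36626068 -0.02669899]
```

```bash
python3 -m pendant '{"offset":[[0,0.005,0],[0,0.01,0],[0,0.015,0],[0,0.02,0],[0,0.025,0],[0,0.03,0],[0,0.035,0],[0,0.04,0],[0,0.045,0],[0,0.05,0],[0,0.05,0],[0,0.05,0]],"turn":[[0,0,0],[0,0,0],[0,0,0],[0,0,0],[0,0,0],[0,0,0],[0,0,0],[0,0,0],[0,0,0],[0,0,0],[0,0,0],[0,0,0]]}'
python3 -c "
from h import *
for i in range(6):
  o=manip.get_obs();print(o['position'],o['ft_force']);manip.camera('wrist')"
```

```text
clock: 14.55
position: [0.5777, -0.0718, 0.1054]
ee_rot: [0.706, 0.052, -0.049, -0.705]
ft_force: [-2.8, -0.7, 7.2]
grip_width: 0.002
[ 0.57768299 -0.07177164  0.10542037] [-2.82704931 -0.74134388  7.15381914]
[ 0.57770172 -0.07174167  0.10542987] [-2.73585295  0.06432438  7.91919597]
[ 0.5776683  -0.07174142  0.10542452] [-2.50995619 -0.78018078  7.68235199]
[ 0.57766306 -0.07174831  0.1053998 ] [-3.71763064 -0.50028893  6.25356068]
[ 0.57769171 -0.07175564  0.10544449] [-3.31820795 -0.81958054  7.81468583]
[ 0.57768105 -0.07178729  0.10541347] [-2.7545533  -0.31329702  7.82814058]
```

F≈7.5 N at c≈8 mm; extrapolated test point TCP z ≈ 0.0935. Go down 9 mm, then compare cap with post by the camera.

```bash
python3 -m pendant '{"offset":[[0,0.005,0],[0,0.01,0],[0,0.015,0],[0,0.02,0],[0,0.025,0],[0,0.03,0],[0,0.035,0],[0,0.04,0],[0,0.045,0],[0,0.045,0],[0,0.045,0]],"turn":[[0,0,0],[0,0,0],[0,0,0],[0,0,0],[0,0,0],[0,0,0],[0,0,0],[0,0,0],[0,0,0],[0,0,0],[0,0,0]]}'
cat > pc.py <<'E'
from h import *
F=[]
for i in range(4):
    o=manip.get_obs();F.append(o["ft_force"]);p,d=manip.camera("wrist")
print(o["clock"],o["position"],np.mean(F,0))
m=wristm(o);K,R,t=m["intrinsics"],m["R"],m["t"];v,u=np.mgrid[0:400,0:640]
P=(np.stack([(u-K[0,2])/K[0,0]*d,(v-K[1,2])/K[1,1]*d,d],-1)-t)@R
h=p.astype(int);q=P[(d>0)&(np.hypot(P[...,0]-.571,P[...,1]+.0322)<.003)&(h[...,0]>1.6*h[...,1])];q=q[q[:,2]>.07];print("post",len(q),np.median(q[:,2]))
l=(P[...,:2]-[.577,-.0717])@np.array([np.cos(.15),np.sin(.15)]);w=(P[...,:2]-[.577,-.0717])@np.array([-np.sin(.15),np.cos(.15)])
q=P[(d>0)&(abs(l)<.008)&(w>.013)&(w<.018)&(P[...,2]>.075)&(P[...,2]<.125)];print("cap",len(q),np.percentile(q[:,2],[10,50,90]) if len(q) else 0)
cv2.imwrite("pics/pc.png",cv2.resize(p[60:360,120:520],None,fx=2,fy=2)[...,::-1])
E
python3 pc.py
```

```text
clock: 16.23
position: [0.5778, -0.0718, 0.097]
ee_rot: [0.706, 0.052, -0.049, -0.705]
ft_force: [-3.6, 0.2, 10.1]
grip_width: -0.004
16.375 [ 0.57778634 -0.07177101  0.09704421] [-3.59482053  0.30704948  9.81598441]
post 5 0.09394290470971721
cap 331 [0.087595   0.09599564 0.09699387]
```

```bash
python3 -m pendant '{"offset":[[0,0.004,0],[0,0.008,0],[0,0.012,0],[0,0.016,0],[0,0.019,0],[0,0.019,0]],"turn":[[0,0,0],[0,0,0],[0,0,0],[0,0,0],[0,0,0],[0,0,0]]}'
python3 pc.py
```

```text
clock: 17.18
position: [0.5778, -0.0717, 0.0939]
ee_rot: [0.706, 0.052, -0.049, -0.705]
ft_force: [-4.4, 0.3, 9.1]
grip_width: -0.001
17.325 [ 0.57782647 -0.07175375  0.0938808 ] [-3.94887230e+00 -1.67140747e-03  9.61246219e+00]
post 94 0.09327372026839317
cap 321 [0.08446489 0.09283498 0.09390733]
```

View pics/pc.png

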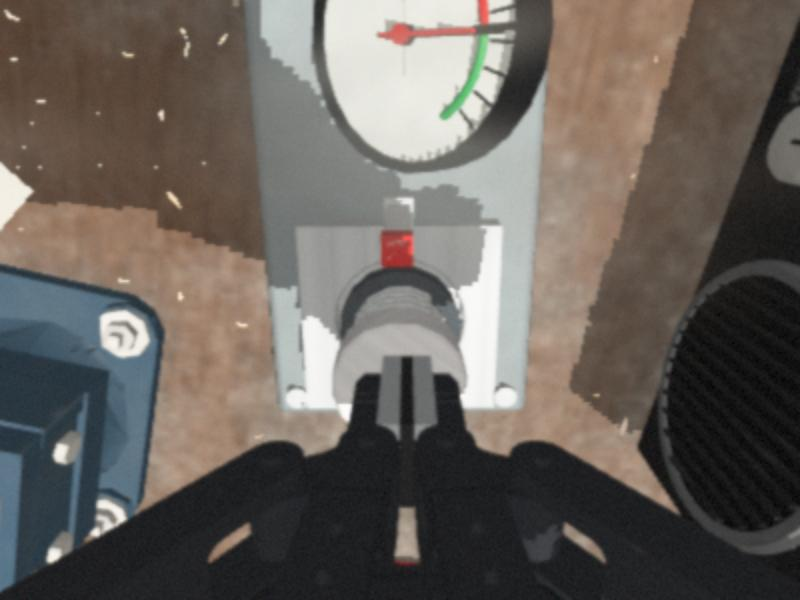

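Cap and post tops read level (93.3 mm both; force balance gives c≈18.2 mm); the red needle stands about at the line. Hold.

```bash
python3 -m pendant '{"offset":[[0,0.002,0],[0,0.002,0],[0,0.002,0],[0,0.002,0],[0,0.002,0],[0,0.002,0],[0,0.002,0],[0,0.002,0],[0,0.002,0],[0,0.002,0]],"turn":[[0,0,0],[0,0,0],[0,0,0],[0,0,0],[0,0,0],[0,0,0],[0,0,0],[0,0,0],[0,0,0],[0,0,0]]}'
python3 pc.py
python3 - <<'E'
from h import *
p,d=manip.camera("top");a=cv2.resize(p[185:225,290:375],None,fx=9,fy=9,interpolation=cv2.INTER_CUBIC)
cv2.imwrite("pics/dial.png",a[...,::-1])
E
```

```text
clock: 18.62
position: [0.5779, -0.0717, 0.0941]
ee_rot: [0.706, 0.052, -0.049, -0.704]
ft_force: [-4.3, 0.7, 10.0]
grip_width: -0.002
18.775 [ 0.57788137 -0.07172498  0.09413457] [-3.88872564  0.15264733 10.19391122]
post 98 0.09321963326219061
cap 325 [0.08474185 0.09318703 0.09410128]
```

View pics/dial.png

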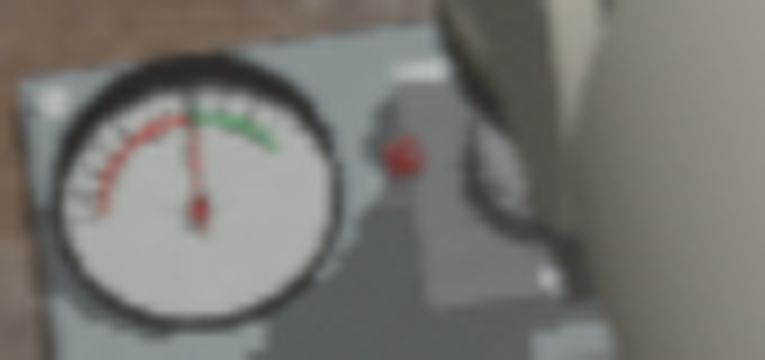

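Red needle lies right at the black line in the dial crop (needle tip (193,120), line (192,100)). Estimates of c span 17.1–18.2 mm; nudge 0.5 mm and hold once more so it is surely within tolerance, then release.

```bash
python3 -m pendant '{"offset":[[0,0.003,0],[0,0.0045,0],[0,0.0045,0],[0,0.0045,0],[0,0.0045,0],[0,0.0045,0],[0,0.0045,0],[0,0.0045,0],[0,0.0045,0],[0,0.0045,0]],"turn":[[0,0,0],[0,0,0],[0,0,0],[0,0,0],[0,0,0],[0,0,0],[0,0,0],[0,0,0],[0,0,0],[0,0,0]]}'
python3 pc.py
```

```text
clock: 20.12
position: [0.5778, -0.0718, 0.0939]
ee_rot: [0.706, 0.052, -0.049, -0.704]
ft_force: [-3.7, 0.2, 10.5]
grip_width: 0.002
20.275 [ 0.57786573 -0.07175117  0.09389514] [-4.16539866 -0.22936048 10.00259125]
post 100 0.09340310962087102
cap 324 [0.0845146  0.09297232 0.09384733]
```

```bash
python3 -m pendant '{"offset":[[0,-0.01,0],[0,-0.025,0],[0,-0.04,0],[0,-0.055,0],[0,-0.07,0],[0,-0.085,0],[0,-0.1,0],[0,-0.115,0],[0,-0.13,0],[0,-0.18,0],[0,-0.24,0],[0,-0.24,0]],"turn":[[0,0,0],[0,0,0],[0,0,0],[0,0,0],[0,0,0],[0,0,0],[0,0,0],[0,0,0],[0,0,0],[0,0,0],[0,0,0],[0,0,0]]}'
python3 -m pendant '{"offset":[[0,0,0],[0,0,0],[0,0,0],[0,0,0],[0,0,0],[0,0,0],[0,0,0]],"turn":[[0,0,0],[0,0,0],[0,0,0],[0,0,0],[0,0,0],[0,0,0],[0,0,0]]}' 85
python3 - <<'E'
from h import *
o=manip.get_obs();p,d=manip.camera("wrist");cv2.imwrite("pics/w4.png",p[...,::-1][:300])
m=wristm(o);K,R,t=m["intrinsics"],m["R"],m["t"];v,u=np.mgrid[0:400,0:640]
P=(np.stack([(u-K[0,2])/K[0,0]*d,(v-K[1,2])/K[1,1]*d,d],-1)-t)@R
q=P[(d>0)&(abs(P[...,2]-.118)<.0015)&(np.hypot(P[...,0]-.577,P[...,1]+.0717)<.026)]
print("cap",len(q),q.mean(0),cv2.minEnclosingCircle(q[:,:2].astype(np.float32)))
togo([.5773,-.0717,.0914],o,yaw=np.radians(8.6))
# red needle / limit line rectified to the dial face: normal tilted up and toward tester -x
np.savez("pics/w4.npz",p=p,d=d);x=P[(d>0)&(np.hypot(P[...,0]-.562,P[...,1]-.025)<.030)&(P[...,2]>.03)]
c=x.mean(0);n=np.linalg.svd(x-c,full_matrices=0)[2][2];n*=np.sign(n[2]);print("dial",c,n)
up=np.array([np.cos(.15),np.sin(.15),0]);up-=n*(up@n);up/=np.linalg.norm(up);rt=np.cross(up,n)
g=np.linspace(-.045,.045,500);X=c+g[None,:,None]*rt-g[:,None,None]*up
uv=(X@R.T+t)@K.T;uv=(uv[...,:2]/uv[...,2:]).astype(np.float32)
cv2.imwrite("pics/rect.png",cv2.remap(p,uv[...,0],uv[...,1],cv2.INTER_CUBIC)[...,::-1])
E
```

```text
clock: 21.82
position: [0.5784, -0.0716, 0.1433]
ee_rot: [0.707, 0.053, -0.049, -0.704]
ft_force: [-1.0, 0.2, -0.4]
grip_width: 0.001
clock: 22.7
position: [0.5784, -0.0716, 0.1432]
ee_rot: [0.706, 0.053, -0.049, -0.704]
ft_force: [0.3, -0.1, -0.5]
grip_width: 0.849
cap 2477 [ 0.57685923 -0.07185468  0.11783543] ((0.5768094062805176, -0.07259614765644073), 0.020177671685814857)
off [-0.0069  0.2592  0.0013]
turn [ 0.0049 -0.0083  0.0071]
dial [0.56656519 0.02670246 0.05129466] [-0.64477696 -0.10108183  0.75765767]
```

View pics/rect.png

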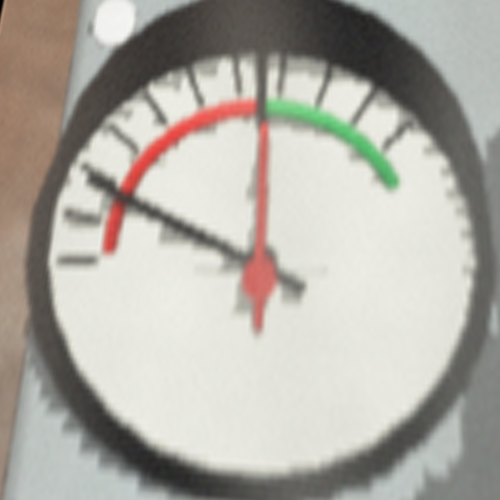

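The rectified dial shows the red needle just past the line into the green (tip (265,118), line x≈262, about +0.03 rad; force+weight 14.2–14.5 N says +0.06–0.09): green tray. Spring is free again (cap 117.8 mm). Regrip.

```bash
python3 -m pendant '{"offset":[[-0.0075,0.06,0],[-0.0075,0.13,0],[-0.0075,0.2,0],[-0.0075,0.245,0],[-0.0075,0.26,0],[-0.0075,0.26,0],[-0.0075,0.26,0]],"turn":[[0.005,-0.008,0.007],[0.005,-0.008,0.007],[0.005,-0.008,0.007],[0.005,-0.008,0.007],[0.005,-0.008,0.007],[0.005,-0.008,0.007],[0.005,-0.008,0.007]]}'
python3 -m pendant '{"offset":[[0,0,0],[0,0,0],[0,0,0],[0,0,0],[0,0,0],[0,0,0],[0,0,0],[0,0,0]],"turn":[[0,0,0],[0,0,0],[0,0,0],[0,0,0],[0,0,0],[0,0,0],[0,0,0],[0,0,0]]}' 30 30
python3 -m pendant '{"offset":[[0,-0.02,0],[0,-0.05,0],[0,-0.1,0],[0,-0.2,0],[0,-0.35,0],[0,-0.48,0],[0,-0.48,0],[0,-0.48,0]],"turn":[[0,0,0],[0,0,0],[0,0,0],[0,0,0],[0,0,0],[0,0,0],[0,0,0],[0,0,0]]}'
python3 -c "
from h import *
togo([.411,.1965,.187],yaw=np.radians(8.6))"
```

```text
clock: 23.62
position: [0.5776, -0.0719, 0.0917]
ee_rot: [0.705, 0.053, -0.053, -0.705]
ft_force: [0.0, 0.4, 0.6]
grip_width: 0.848
clock: 24.62
position: [0.5775, -0.072, 0.0917]
ee_rot: [0.705, 0.053, -0.053, -0.705]
ft_force: [-2.1, 0.2, 1.7]
grip_width: 0.45
clock: 25.62
position: [0.5771, -0.0721, 0.1871]
ee_rot: [0.705, 0.053, -0.053, -0.705]
ft_force: [-0.2, 0.9, -4.3]
grip_width: 0.446
off [-6.2060e-01  2.0000e-04  1.4517e+00]
turn [ 0.0004 -0.0004  0.0001]
```

```bash
python3 -m pendant '{"offset":[[-0.06,0,0.14],[-0.16,0,0.38],[-0.28,0,0.65],[-0.39,0,0.9],[-0.43,0,1],[-0.43,0,1]],"turn":[[0,0,0],[0,0,0],[0,0,0],[0,0,0],[0,0,0],[0,0,0]]}'
python3 -c "
from h import *
togo([.411,.1965,.07],yaw=np.radians(8.6))"
```

```text
clock: 26.38
position: [0.4612, 0.1139, 0.1866]
ee_rot: [0.705, 0.054, -0.054, -0.705]
ft_force: [0.4, -1.8, -5.0]
grip_width: 0.448
off [-0.185   0.5826  0.4466]
turn [ 0.0009  0.0031 -0.0009]
```

```bash
python3 -m pendant '{"offset":[[-0.06,0,0.14],[-0.13,0,0.32],[-0.185,0,0.447],[-0.185,0.1,0.447],[-0.185,0.25,0.447],[-0.185,0.4,0.447],[-0.185,0.52,0.447],[-0.185,0.58,0.447],[-0.185,0.58,0.447],[-0.185,0.58,0.447]],"turn":[[0,0,0],[0,0,0],[0,0,0],[0,0,0],[0,0,0],[0,0,0],[0,0,0],[0,0,0],[0,0,0],[0,0,0]]}'
python3 - <<'E'
from h import *
p,d=manip.camera("wrist");cv2.imwrite("pics/w5.png",p[...,::-1])
E
```

```text
clock: 27.62
position: [0.4117, 0.1967, 0.0713]
ee_rot: [0.705, 0.054, -0.054, -0.705]
ft_force: [0.1, 0.4, -3.7]
grip_width: 0.446
```

View pics/w5.png

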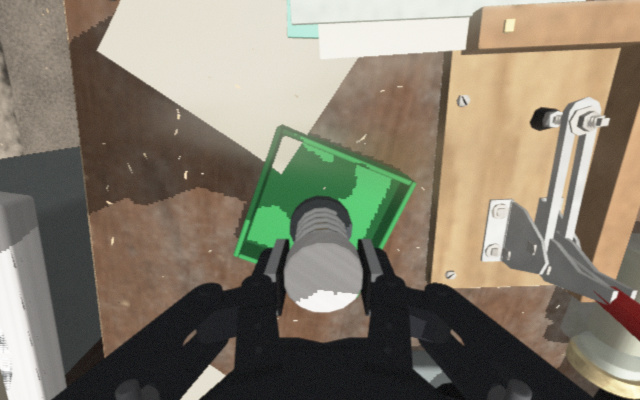

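The foot (322,220) is well inside the green tray's walls. Lower slowly.

```bash
python3 -m pendant '{"offset":[[0,0.02,0],[0,0.05,0],[0,0.075,0],[0,0.095,0],[0,0.105,0],[0,0.112,0],[0,0.117,0],[0,0.117,0],[0,0.117,0]],"turn":[[0,0,0],[0,0,0],[0,0,0],[0,0,0],[0,0,0],[0,0,0],[0,0,0],[0,0,0],[0,0,0]]}'
```

```text
clock: 28.8
position: [0.4118, 0.1969, 0.0484]
ee_rot: [0.705, 0.054, -0.053, -0.705]
ft_force: [-3.0, -1.1, 5.7]
grip_width: 0.446
```

Contact made (~10 N on the floor). Release and withdraw.

```bash
python3 -m pendant '{"offset":[[0,-0.003,0],[0,-0.003,0],[0,-0.003,0],[0,-0.003,0]],"turn":[[0,0,0],[0,0,0],[0,0,0],[0,0,0]]}'
python3 -m pendant '{"offset":[[0,0,0],[0,0,0],[0,0,0],[0,0,0]],"turn":[[0,0,0],[0,0,0],[0,0,0],[0,0,0]]}' 80
python3 -m pendant '{"offset":[[0,-0.05,0],[0,-0.15,0],[0,-0.35,0],[0,-0.6,0],[0,-0.75,0],[0,-0.75,0],[0,-0.75,0]],"turn":[[0,0,0],[0,0,0],[0,0,0],[0,0,0],[0,0,0],[0,0,0],[0,0,0]]}'
python3 - <<'E'
from h import *
o=manip.get_obs();p,d=manip.camera("wrist");cv2.imwrite("pics/w6.png",p[...,::-1])
m=wristm(o);K,R,t=m["intrinsics"],m["R"],m["t"];v,u=np.mgrid[0:400,0:640]
P=(np.stack([(u-K[0,2])/K[0,0]*d,(v-K[1,2])/K[1,1]*d,d],-1)-t)@R
q=P[(d>0)&(abs(P[...,2]-.074)<.003)&(np.hypot(P[...,0]-.411,P[...,1]-.197)<.03)]
print("cap",len(q),q.mean(0),cv2.minEnclosingCircle(q[:,:2].astype(np.float32)))
E
```

```text
clock: 29.3
position: [0.4118, 0.1969, 0.0489]
ee_rot: [0.705, 0.054, -0.053, -0.705]
ft_force: [0.4, 0.2, -4.6]
grip_width: 0.447
clock: 29.8
position: [0.4119, 0.1969, 0.049]
ee_rot: [0.705, 0.054, -0.053, -0.705]
ft_force: [-0.1, -0.1, 0.3]
grip_width: 0.798
clock: 30.68
position: [0.4114, 0.1968, 0.1987]
ee_rot: [0.705, 0.054, -0.053, -0.705]
ft_force: [-1.3, 0.8, -0.4]
grip_width: 0.8
cap 1171 [0.41139979 0.19688542 0.07351365] ((0.41145920753479004, 0.19647791981697083), 0.02009200118482113)
```

View pics/w6.png

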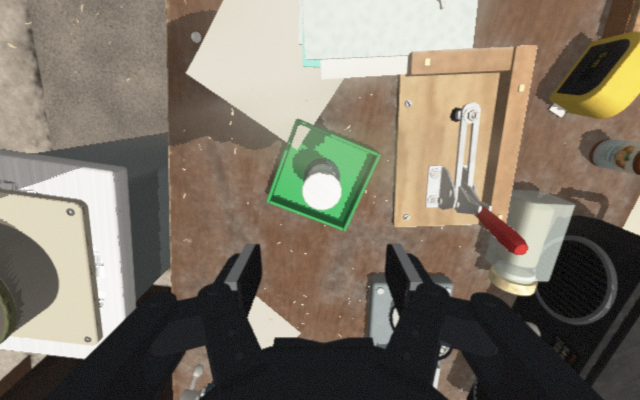

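The spring stands upright at (322,190) in the green tray: cap top 73.5 mm, centre within 1 mm of the tray's centre. The arm is clear and nothing else looks disturbed. Hand in.

```bash
python3 -c "
from workcell import manip
print(manip.hand_in())"
```

```text
the job is handed in; nothing more can be done
None
```

The spring is standing upright and released in the green tray, and I handed the job in at about 31 s of the 69 s allowed.

- **Seating:** I gripped the spring by its cap, lowered it into the recess and let go. The camera then showed it upright in the recess, its cap 18 mm above the post's top.
- **Pressing:** I pushed with the fingers shut until the cap was level with the post, and held it there about 3 s, including one 0.3 mm nudge down. My estimates of the cap travel ranged from 17.1 to 18.2 mm, inside the 16.2–19.8 mm band. The push was about 10 N downward. There was also an unexplained sideways reading of about 4 N at the wrist.
- **Reading:** The red needle stopped very near the limit line. The picture puts it about 0.03 rad past. Push force plus weight (14.2–14.5 N) puts it 0.06–0.09 rad past. Both say green, and if the needle is within 0.08 rad of the line either tray counts.
- **Placing:** The spring met the tray floor with an estimated 10 N, a bit firmer than intended but under the 22 N limit. When I eased up before letting go, the wrist showed the full weight again, so it may have been up to about 0.5 mm off the floor at release. The last picture has the cap top at 73.5 mm (74 mm expected) and its centre within 1 mm of the tray's centre. Nothing touched the arm, and the things in that view looked undisturbed; the pin jar was out of frame and I did not check it at the end.

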